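# Push the red bur cassette back into the spring-packed rack

### The job

Take the red cassette out of its dark stand by the black tab and push it, taper down, into the wooden rack directly beside the green cassette, on the side of the green one that faces the sprung metal plate, easing the packed neighbours apart. Press it down with care, about 10 N, until it sits upright on the steel stop bar hidden under the row, and let go with it resting there; do not topple or lift the others, press hard, or disturb the other things on the bench.

Things in the scene. Friction and masses are not known exactly. Their poses are not given: they have to be found in the camera images.
- red_case: Loose red cassette, 0.1 to 0.2 kg: body 80 long (its x) x 22 thick (y) x 62 mm tall; the lowest 14.7 mm of the long sides taper to a flat foot 5 mm thick. A black tab, 40 (x) x 12 (y) x 36 mm, stands mid-top, 62 to 98 mm above the foot. Origin: centre of the foot's underside; z up. Starts upright in the stand, foot on the slot's floor.
- stand: Fixed dark wooden stand, 90 (x) x 50 (y) mm, with a slot 26 mm wide along its x, open above and at both ends; slot floor 6 mm and cheeks 36 mm above the bench. Origin: centre of the underside, on the bench.
- rack: Fixed wooden rack, 110 (x) x 160 (y) mm, open above; origin: centre of its underside, on the bench. Floor 10 mm up; inside 90 (x) x 140 (y). Side walls (-x, +x) reach 28 mm, 10 mm thick end walls (-y, +y) 70 mm up. Four plain cassettes stand in a row along its y, touching, no gap, pressed on the fixed -y end wall by the sprung plate at their +y end.
- follower (a joint): Travel in m of the sprung aluminium plate (86 wide, 10 thick, up to 67.5 mm above the bench) along the rack's +y. 0 at the start, touching the grey cassette; about 0.022 once a fifth cassette is in; stop at 0.040. A spring pushes it to the rack's -y, on the row, with about 4 N at 0, growing 60 N/m.
- rack_floor (a point): Centre of the rack's floor (top side). Under the row, along the rack's middle (x = 0) parallel to its y, runs a 12 mm wide steel stop bar, screw-set at an unknown height: its top is 1 to 17 mm above this floor, only to be felt. Plain cassettes straddle it (arched feet); red must rest on it. Sliding in takes up to 9 N; pressing on it with 8 to 15 N seats red, over 25 N is too much.
- follower_face (a point): Centre of the sprung plate's face that presses on the row (39.5 mm above the bench).
- green_case: Loose green plain cassette, 0.13 kg, 80 (x) x 22 (y) x 62 mm tall. Long top edges bevelled: in the top 10.4 mm each slopes in 6 mm, so two neighbours form a V groove 12 wide, 10.4 deep. Origin: centre of underside, on the rack's floor, axes as the rack's; slippery. 1st, 2nd or 3rd from the -y wall. Red belongs touching its +y face, between it and the next cassette.
- white_case: White plain cassette in the row, same shape and origin as the green one; first, second or third from the -y wall.
- blue_case: Blue plain cassette in the row, same shape and origin as the green one; first, second or third from the -y wall.
- grey_case: Grey plain cassette, same shape and origin; always last in the row, touching the sprung plate.
- tin: Bystander: round aluminium tin with a lid, 44 mm diameter, 27 mm tall, loose; origin at the centre of its underside. Leave it alone.
- block: Bystander: blue and yellow abrasive block, 55 (x) x 90 (y) x 22 mm, loose; origin at the centre of its underside. Leave it alone.
- loupe: Bystander: folded steel loupe, about 60 x 26 x 14 mm, loose; origin under the centre of its square half. Leave it alone.
Things that resemble listed ones, but are neither listed nor needed, are in the scene too. Leave any pink look-alike of the blue_case alone.

How it is judged:
On the way, in this order (a step that is already met when the one before it is completed fails the run):
1. the red cassette is lifted clear of its stand (z of red_case in the frame of stand above 0.045 m and contact force between red_case and stand below 0.05 N), for 0.1 s.
2. its foot is wedged in the row beside the green cassette, held by the robot (z of red_case in the frame of green_case between 0.004 and 0.055 m and y of red_case in the frame of green_case between 0.008 and 0.036 m and value of joint follower above 0.004 m and angle between red_case's own z axis and vertical below 0.35 rad and contact force between red_case and the fingers above 0.5 N), for 0.1 s.
3. it is pressed down on the rack's stop bar with more than 6 N (z of red_case in the frame of rack below 0.029 m and contact force between red_case and rack above 6 N and contact force between red_case and the fingers above 0.5 N), for 0.1 s.
At the end, for the whole second after the job is handed in: Red cassette released, at rest, resting on the stop bar (at most 19 mm over the rack floor), centre 22 mm (within 4) to the +y side of green, upright within 0.06 rad, in line with the rack within 0.12; the others lifted under 3 mm, upright within 0.08 rad, grey shifted one thickness (within 6 mm) (z of red_case in the frame of rack between 0.009 and 0.029 m and contact force between red_case and rack above 0.05 N and y of red_case in the frame of green_case between 0.018 and 0.026 m and angle between red_case's own z axis and vertical below 0.06 rad and angle between the x axis of red_case and the x axis of rack, either way round below 0.12 rad and z of each of green_case, white_case, blue_case, grey_case in the frame of rack below 0.013 m and angle between each of green_case, white_case, blue_case, grey_case's own z axis and vertical below 0.08 rad and y of grey_case in the frame of rack between 0.023 and 0.035 m and linear speed of red_case below 0.02 m/s and contact force between red_case and the arm below 0.1 N and contact force between red_case and the fingers below 0.1 N); the robot touches nothing.
It fails at once if a plain cassette is tipped by more than 0.35 rad (angle between any of green_case, white_case, blue_case, grey_case's own z axis and vertical above 0.35 rad).
It fails at once if a plain cassette is lifted more than 15 mm off the rack's floor (z of any of green_case, white_case, blue_case, grey_case in the frame of rack above 0.025 m).
It fails at once if the red cassette is pressed with more than 25 N against a neighbour, the rack or the sprung plate (contact force between red_case and green_case above 25 N or contact force between red_case and white_case above 25 N or contact force between red_case and blue_case above 25 N or contact force between red_case and grey_case above 25 N or contact force between red_case and rack above 25 N).
It fails at once if the robot itself pushes a plain cassette with more than 8 N (contact force between any of the arm, the fingers and green_case above 8 N or contact force between any of the arm, the fingers and white_case above 8 N or contact force between any of the arm, the fingers and blue_case above 8 N or contact force between any of the arm, the fingers and grey_case above 8 N).
It fails at once if the tin, the block or the loupe is moved more than 15 mm (distance of any of tin, block, loupe from where it was at the start of the episode above 0.015 m).
It also fails if it takes over 67 s, if anything falls off the work surface, if the arm or the gripper's body presses on something with over 40 N, if the wrist force passes 120 N, or if a joint passes its speed limit or range.

### The arm

A 6-joint arm with a two-finger parallel gripper is mounted at the origin on the work surface. World frame = base frame: x ahead of the robot, y to its left, z up, the work surface at z = 0. Lengths are in m, angles in rad, forces in N, time in s.
With the tool pointing down it reaches from about 0.375 to 0.9 m from the base axis. Payload 3.1 kg.
Tool frame: the origin (TCP) lies on the centre line of the jaws, within the pads' length; the fingertips stand 22 mm ahead of it and the grasp point (between the pads) lies 3 mm ahead of it; z points along the fingers, y is the direction in which the jaws open and shut (so a half turn about z gives the same grasp; the last joint's range is limited). The gripper opens to 85 mm and grips with 20 to 120 N. Pads are 22 mm wide; open, the fingers measure 114 mm over their backs; the gripper's body (76 mm by 85 mm) begins 54 mm behind the grasp point. The pads swing forward as they close: fully open they stand 13 mm farther back than shut.
Start: joints at [-1.407, 0.527, 1.433, -0, 1.181, -0.178], TCP at [0.21, -0.589, 0.253] pointing down, gripper open.
Joint ranges: [-3.08, 3.08], [-0.75, 2.2], [0.22, 2.44], [-1.43, 4.57], [0, 2.65], [-2.85, 2.85]. Speed limits (rad/s): [2.79, 2.79, 3.14, 3.14, 3.14, 3.14].

### API

Orientations are given as a rotation vector (axis times angle).
In Python, from cell import state, snapshot, camera_info, workorder gives the robot as it stands. The module is installed in compiled form; this text tells all that it offers.
- The arm moves only by the tool arm_command, never from a script. Its argument "commands" is a list of rows, each a list of 7 numbers: the shift along the tool's x, y, z in m, then the turn, a rotation vector about the tool's x, y, z in rad, then the finger opening in m, from 0 to 0.0854. In form: [[tx, ty, tz, ax, ay, az, claw], ...]. A call has 1 to 10 rows; each row is the pose to reach, as a shift and turn from the pose measured when the call began, along the tool's axes at that moment; what a row does not reach only later rows make up. A row lasts 1/12 s, in which the tool goes at most 41.7 mm and 7.16 degrees, less where a joint would pass 70% of its speed; a pose out of reach is approached as far as the arm can. A call with a gripper value outside its range is refused whole. The fingers move at their own pace and stop on an object; "newtons" is the grip in N (left out, the last holds). Time passes only in rows, so rows that repeat a pose let the fingers close. It gives the time, the measured TCP pose, the force and the opening at its end, in the units of the state.
- state(): the state, without advancing time (a new reading comes with each control period).
- snapshot(name): name is "side" or "top" or "wrist"; returns the picture (400x640x3 uint8, red, green, blue); there is no depth.
- camera_info(name): a dict with "mtx" (3x3 intrinsics, pixels), "view" (4x4, takes a point from world to camera coordinates); the wrist camera has in their place "mount" (4x4, takes a point from camera to tool coordinates, whose origin is the TCP and whose axes are the flange's). Camera axes: x right, y up, looking along -z (the intrinsics and any distortion apply to the point x, -y, -z); pixel columns grow to the right and rows downward; lengths in m; the calibration is good to about 2 mm. The wrist camera is an equidistant fisheye: a pixel r from the principal point sees the ray r / f radians off the axis. A picture is of the moment at which its call begins: read the wrist's pose just before it. camera_info takes no time and is no camera call.
- workorder.job_done(): hands the job in, once; it reports no verdict.
The state is a dict: "clock": time; "qpos": joint angles; "dq": joint speeds; "effort": joint torques, N m; "ee_pos": TCP position; "eef_rot": TCP orientation; "contact_force": force on the tool from outside, world axes, zero at the start; "moment": the same for the moment, N m; "finger_gap": finger opening in m.
Only numpy, scipy, OpenCV 4.12 (cv2) and the standard library are available. Lean on these libraries where they do the work, as an engineer would, in place of code of your own. Each camera call takes 0.05 s, during which the arm holds its last target. There are 200 camera calls.

## Working session

There is one attempt and no reset: what is moved stays moved. The work goes in short steps, Python scripts to look and compute and a tool call to move; the robot and the scene stay as the last step left them, time stands still between calls to the robot, and variables do not carry over. Pictures are saved under pics/ and viewed, about 8 in all and at most 12, crops included, and the job is handed in when it is done.

Besides the shell and the picture viewer there is one more tool, called after ">>>" by a JSON object that holds its "op" and its "data". arm_command: Moves the arm, as the interface text tells. Its arguments: {"type":"object","properties":{"commands":{"type":"array"},"newtons":{"type":"number"}},"required":["commands"]}

```bash
mkdir -p pics; python3 - <<'E'
from cell import state,snapshot,camera_info
import cv2
print(state())
for n in("side","top","wrist"):
    print(n,camera_info(n))
for n in("side","top"):
    cv2.imwrite(f"pics/{n}0.png",snapshot(n)[:,:,::-1])
E
```

```text
{'clock': 0.0, 'qpos': array([-1.40649567e+00,  5.28436088e-01,  1.43387558e+00, -6.14780925e-06,
        1.18139451e+00, -1.78506921e-01]), 'dq': array([ 1.07474568e-03, -1.25830640e-04,  1.62066888e-03,  4.02533698e-05,
       -1.15789948e-03,  2.17423632e-03]), 'effort': array([ 1.21898040e-03, -4.42349732e+01, -1.78026080e+01, -1.13420281e-04,
        8.37543514e-03,  8.90577724e-06]), 'ee_pos': array([ 0.2099965 , -0.58797135,  0.25236054]), 'eef_rot': array([-3.09347352e+00, -5.35491186e-01, -1.46419064e-05]), 'contact_force': array([-0.02935884,  0.19455045, -0.03661711]), 'moment': array([0.01470207, 0.00584852, 0.0010908 ]), 'finger_gap': 0.08554123895144859}
side {'mtx': array([[400.78755309,   0.        , 325.77990436],
       [  0.        , 400.78755309, 196.20745385],
       [  0.        ,   0.        ,   1.        ]]), 'view': array([[-0.91398468, -0.40569784,  0.00642437,  0.52010225],
       [ 0.23341746, -0.51277641,  0.82618197, -0.18645626],
       [-0.33188598,  0.75661722,  0.56336674, -0.52524971],
       [ 0.        ,  0.        ,  0.        ,  1.        ]])}
t
[... 239 characters left out ...]
   [ 0.98346884,  0.0100778 ,  0.18079678, -0.57167859],
       [-0.18103801,  0.03388757,  0.9828921 , -0.70317118],
       [ 0.        ,  0.        ,  0.        ,  1.        ]])}
wrist {'mtx': array([[309.70691629,   0.        , 315.28400622],
       [  0.        , 309.70691629, 201.42976091],
       [  0.        ,   0.        ,   1.        ]]), 'mount': array([[-3.55641964e-04,  9.48144053e-01,  3.17840727e-01,
         8.15897129e-02],
       [ 9.99999900e-01,  4.22989003e-04, -1.42878416e-04,
         1.27150209e-03],
       [-2.69912452e-04,  3.17840644e-01, -9.48144109e-01,
        -1.21963320e-01],
       [ 0.00000000e+00,  0.00000000e+00,  0.00000000e+00,
         1.00000000e+00]])}
```

View pics/top0.png

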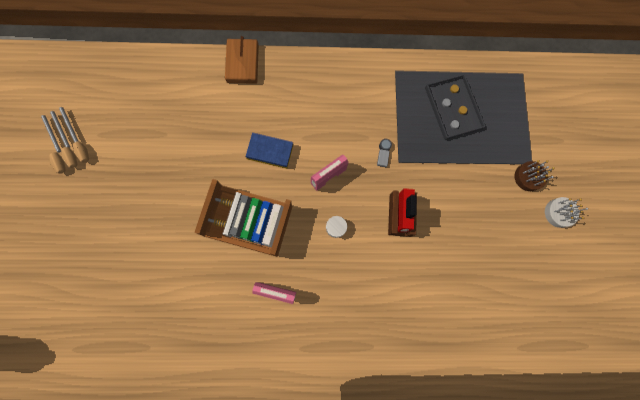

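View pics/side0.png

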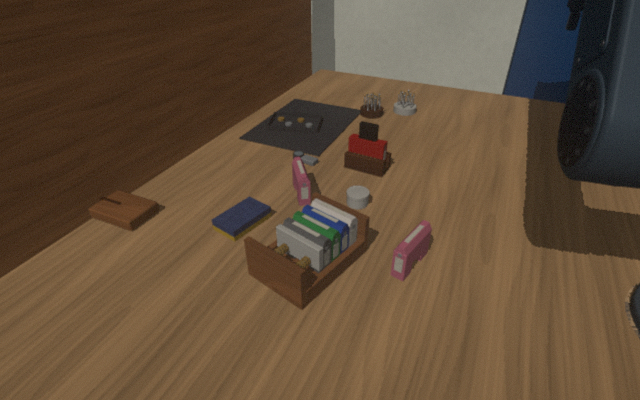

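```bash
cat > h.py <<'E'
import numpy as np,cv2
from scipy.spatial.transform import Rotation as R
from cell import state,snapshot,camera_info
def ray(n,u,v,s=None):
    c=camera_info(n);K=c['mtx']
    if n=='wrist':
        s=s or state()
        d=np.array([u-K[0,2],v-K[1,2]]);r=np.hypot(*d);t=r/K[0,0]
        dc=np.array([d[0]/r*np.sin(t),-d[1]/r*np.sin(t),-np.cos(t)])
        M=c['mount'];Rw=R.from_rotvec(s['eef_rot']).as_matrix()
        return Rw@M[:3,3]+s['ee_pos'],Rw@M[:3,:3]@dc
    V=c['view'];dc=np.array([(u-K[0,2])/K[0,0],-(v-K[1,2])/K[1,1],-1])
    return -V[:3,:3].T@V[:3,3],V[:3,:3].T@dc
def px(n,u,v,z,s=None):
    o,d=ray(n,u,v,s);return o+d*(z-o[2])/d[2]
def proj(n,P,s=None):
    c=camera_info(n);K=c['mtx'];P=np.atleast_2d(P)
    if n=='wrist':
        s=s or state();M=c['mount'];Rw=R.from_rotvec(s['eef_rot']).as_matrix()
        pt=(P-s['ee_pos'])@Rw; p=(pt-M[:3,3])@M[:3,:3]
        q=np.c_[p[:,0],-p[:,1]];r=np.linalg.norm(q,axis=1);t=np.arctan2(r,-p[:,2])
        return q/r[:,None]*t[:,None]*K[0,0]+K[:2,2]
    V=c['view'];p=P@V[:3,:3].T+V[:3,3]
    return np.c_[K[0,0]*p[:,0]/-p[:,2]+K[0,2],-K[1,1]*p[:,1]/-p[:,2]+K[1,2]]
def move(pos,yaw=None,s=None):
    """shift+turn to tool pointing down, tool y axis (jaws) at world angle yaw (mod pi)"""
    s=s or state();R0=R.from_rotvec(s['eef_rot'])
    t=R0.inv().apply(np.array(pos)-s['ee_pos'])
    best=None
    if yaw is None: return t,None
    for k in(0,1):
        a=yaw+k*np.pi;y=np.array([np.cos(a),np.sin(a),0]);z=np.array([0,0,-1.]);x=np.cross(y,z)
        w=(R0.inv()*R.from_matrix(np.c_[x,y,z])).as_rotvec()
        if best is None or np.linalg.norm(w)<np.linalg.norm(best):best=w
    return t,best
E
python3 - <<'E'
from h import *
im=cv2.imread('pics/top0.png')
a=cv2.resize(im[165:270,185:305],None,fx=5,fy=5,interpolation=cv2.INTER_CUBIC)
cv2.imwrite('pics/c.png',a)
for n,u,v,z in[('tab',411,204,.104),('rackc',245,217,.06),('tin',337,227,.027),('loupe',385,152,.01),('block',270,150,.022),('pink1',329,172,.06),('pink2',274,293,.06),('standtop',391,192,.036),('standbot',390,236,.036)]:print(n,px('top',u,v,z).round(3))
s=state();Rw=R.from_rotvec(s['eef_rot']).as_matrix();print(Rw.round(3))
E
```

```text
tab [ 0.575 -0.225  0.104]
rackc [0.555 0.091 0.06 ]
tin [ 0.541 -0.092  0.027]
loupe [ 0.71  -0.199  0.01 ]
block [0.706 0.05  0.022]
pink1 [ 0.648 -0.073  0.06 ]
pink2 [0.41  0.031 0.06 ]
standtop [ 0.614 -0.203  0.036]
standbot [ 0.523 -0.199  0.036]
[[ 0.942  0.336 -0.   ]
 [ 0.336 -0.942  0.002]
 [ 0.    -0.002 -1.   ]]
```

View pics/c.png

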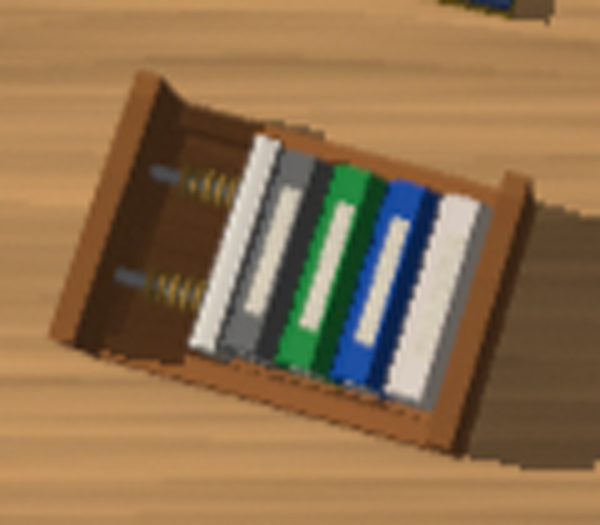

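```bash
python3 - <<'E'
from h import *
print(move([.575,-.225,.25],np.radians(-92)))
E
```

```text
(array([ 0.46577755, -0.21920553,  0.00302717]), array([-1.98398371e-03,  2.06480083e-05,  3.77707271e-01]))
```

>>> {"op": "arm_command", "data": {"commands": [[0.466,-0.219,0.003,0,0,0.378,0.085],[0.466,-0.219,0.003,0,0,0.378,0.085],[0.466,-0.219,0.003,0,0,0.378,0.085],[0.466,-0.219,0.003,0,0,0.378,0.085],[0.466,-0.219,0.003,0,0,0.378,0.085],[0.466,-0.219,0.003,0,0,0.378,0.085],[0.466,-0.219,0.003,0,0,0.378,0.085],[0.466,-0.219,0.003,0,0,0.378,0.085],[0.466,-0.219,0.003,0,0,0.378,0.085],[0.466,-0.219,0.003,0,0,0.378,0.085]]}}

```text
clock: 0.93
ee_pos: [0.5051, -0.2941, 0.2503]
eef_rot: [-3.139, 0.055, 0.002]
contact_force: [0.6, -0.3, -0.3]
finger_gap: 0.0853
```

```bash
python3 - <<'E'
from h import *
s=state();print(s['clock'],s['ee_pos'],s['qpos'])
print(move([.575,-.225,.25],np.radians(-92)))
E
```

```text
0.9333 [ 0.50508662 -0.29405549  0.25031974] [-7.18885791e-01  4.76939790e-01  1.53873996e+00  1.34775113e-03
  1.12828216e+00  8.86577839e-01]
(array([ 0.06743694, -0.07147535,  0.0004222 ]), array([-0.00244066,  0.00106687, -0.00033929]))
```

>>> {"op": "arm_command", "data": {"commands": [[0.067,-0.071,0,-0.002,0,0,0.085],[0.067,-0.071,0,-0.002,0,0,0.085],[0.067,-0.071,0,-0.002,0,0,0.085],[0.067,-0.071,0,-0.002,0,0,0.085],[0.067,-0.071,0,-0.002,0,0,0.085]]}}

```text
clock: 1.35
ee_pos: [0.5747, -0.2244, 0.2498]
eef_rot: [-3.141, 0.051, 0.004]
contact_force: [0.3, -0.1, -0.2]
finger_gap: 0.0848
```

```bash
python3 - <<'E'
from h import *
s=state();print(s['clock'],s['ee_pos'],s['eef_rot'])
im=snapshot('wrist')[:,:,::-1];cv2.imwrite('pics/w1full.png',im)
p=proj('wrist',[.575,-.225,.104],s)[0];print(p)
a=np.clip(p.astype(int)-[90,75],0,None);print(a)
cv2.imwrite('pics/w1.png',cv2.resize(im[a[1]:a[1]+150,a[0]:a[0]+200],None,fx=4,fy=4,interpolation=cv2.INTER_CUBIC))
E
```

```text
1.35 [ 0.57467402 -0.22435101  0.24975402] [-3.14054417  0.0510726   0.00397232]
[314.66100532 192.64856449]
[224 117]
```

View pics/w1.png

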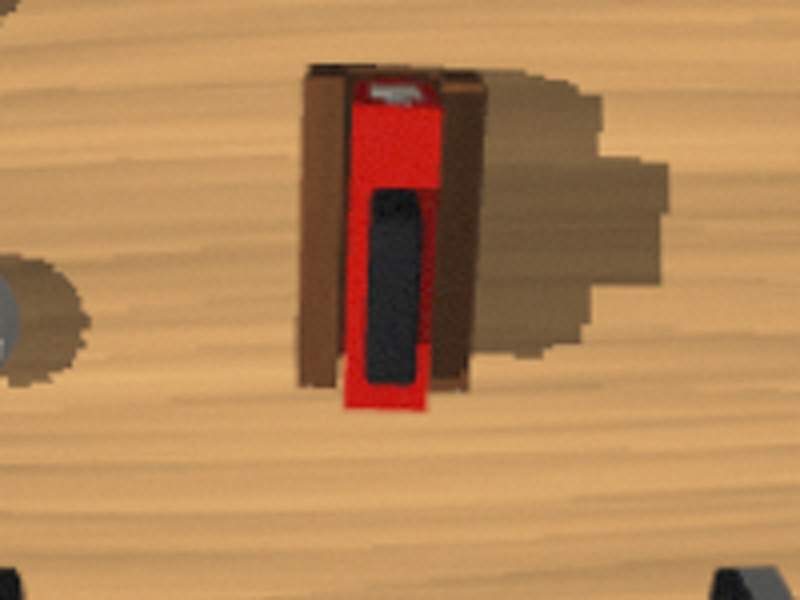

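```bash
python3 - <<'E'
from h import *
s=dict(ee_pos=np.array([ 0.57467402,-0.22435101,0.24975402]),eef_rot=np.array([-3.14054417,0.0510726,0.00397232]))
def q(u,v,z):return px('wrist',224+u/4,117+v/4,z,s)
T=[q(*p,.104) for p in[(371,217),(418,219),(414,384),(366,382)]]
B=[q(*p,.068) for p in[(353,104),(441,106),(427,411),(344,407)]]
for P in(T,B):
    P=np.array(P);c=P.mean(0);ax=(P[0]+P[1]-P[2]-P[3])/2
    print(c,np.linalg.norm(ax),np.degrees(np.arctan2(ax[1],ax[0])),np.linalg.norm(P[0]-P[1]))
for n in [(308,75),(485,82),(468,390),(300,385)]:print(q(*n,.036))
E
```

```text
[ 0.57488198 -0.2316879   0.104     ] 0.039032799630085685 -2.9996427630717477 0.01042407305208878
[ 0.57450698 -0.23214392  0.068     ] 0.08035653030323732 -3.6365406041694643 0.021667349202797264
[ 0.61918912 -0.21149095  0.036     ]
[ 0.61586083 -0.25943516  0.036     ]
[ 0.52662268 -0.2538582   0.036     ]
[ 0.52979035 -0.20512582  0.036     ]
```

```bash
python3 - <<'E'
from h import *
print(move([.5747,-.232,.096],np.radians(-93.6)))
E
```

```text
(array([0.00132879, 0.00667683, 0.15384204]), array([-0.00044665,  0.00264919,  0.02838803]))
```

>>> {"op": "arm_command", "data": {"commands": [[0.001,0.007,0.04,0,0.003,0.028,0.07],[0.001,0.007,0.08,0,0.003,0.028,0.06],[0.001,0.007,0.11,0,0.003,0.028,0.05],[0.001,0.007,0.135,0,0.003,0.028,0.05],[0.001,0.007,0.15,0,0.003,0.028,0.05],[0.001,0.007,0.154,0,0.003,0.028,0.05],[0.001,0.007,0.154,0,0.003,0.028,0.05]]}}

```text
clock: 1.98
ee_pos: [0.5727, -0.2333, 0.0945]
eef_rot: [-3.138, 0.102, 0.004]
contact_force: [1.0, 0.4, 0.3]
finger_gap: 0.05
```

```bash
python3 - <<'E'
from h import *
s=state();print(s['clock'],s['ee_pos'],s['contact_force'],s['finger_gap'])
print(move([.5747,-.232,.096],np.radians(-93.6)))
E
```

```text
1.9833 [ 0.57265234 -0.23328825  0.09451977] [0.95329171 0.395945   0.27344901] 0.04999765602131908
(array([ 0.00195592, -0.0014209 , -0.0014829 ]), array([-0.00187752,  0.00272394, -0.00195524]))
```

>>> {"op": "arm_command", "data": {"commands": [[0.002,-0.001,-0.001,-0.002,0.003,-0.002,0.05],[0.002,-0.001,-0.001,-0.002,0.003,-0.002,0.03],[0.002,-0.001,-0.001,-0.002,0.003,-0.002,0.0],[0.002,-0.001,-0.001,-0.002,0.003,-0.002,0.0],[0.002,-0.001,-0.001,-0.002,0.003,-0.002,0.0],[0.002,-0.001,-0.001,-0.002,0.003,-0.002,0.0],[0.002,-0.001,-0.001,-0.002,0.003,-0.002,0.0],[0.002,-0.001,-0.001,-0.002,0.003,-0.002,0.0]], "newtons": 50}}

```text
clock: 2.65
ee_pos: [0.5754, -0.2325, 0.0969]
eef_rot: [3.139, -0.098, 0.003]
contact_force: [-0.9, 1.2, 6.3]
finger_gap: 0.0116
```

```bash
python3 - <<'E'
from h import *
s=state();print(s['clock'],s['ee_pos'],s['eef_rot'],s['contact_force'],s['moment'],s['finger_gap'])
E
```

```text
2.65 [ 0.57537724 -0.23251033  0.09693666] [ 3.13904569 -0.09825069  0.00326136] [-0.94424865  1.17471473  6.27544566] [ 0.21403058  0.04993795 -0.0152898 ] 0.011580220584760794
```

>>> {"op": "arm_command", "data": {"commands": [[0,0,-0.02,0,0,0,0.0],[0,0,-0.05,0,0,0,0.0],[0,0,-0.08,0,0,0,0.0],[0,0,-0.11,0,0,0,0.0],[0,0,-0.14,0,0,0,0.0],[0,0,-0.153,0,0,0,0.0],[0,0,-0.153,0,0,0,0.0]]}}

```text
clock: 3.23
ee_pos: [0.5769, -0.2333, 0.2542]
eef_rot: [3.134, -0.097, 0.015]
contact_force: [1.0, 0.3, -1.5]
finger_gap: 0.0112
```

```bash
python3 - <<'E'
from h import *
s=state();print(s['clock'],s['ee_pos'],s['contact_force'],s['finger_gap'])
print(move([.47,.085,.25],np.radians(-104)))
E
```

```text
3.2333 [ 0.57694711 -0.23332478  0.25420557] [ 1.00729614  0.31209446 -1.50029016] 0.011223219589841708
(array([-0.12651519, -0.31109187,  0.00133852]), array([ 0.00440133, -0.01009907,  0.18226924]))
```

>>> {"op": "arm_command", "data": {"commands": [[-0.127,-0.311,0.002,0.004,-0.01,0.182,0],[-0.127,-0.311,0.002,0.004,-0.01,0.182,0],[-0.127,-0.311,0.002,0.004,-0.01,0.182,0],[-0.127,-0.311,0.002,0.004,-0.01,0.182,0],[-0.127,-0.311,0.002,0.004,-0.01,0.182,0],[-0.127,-0.311,0.002,0.004,-0.01,0.182,0],[-0.127,-0.311,0.002,0.004,-0.01,0.182,0],[-0.127,-0.311,0.002,0.004,-0.01,0.182,0],[-0.127,-0.311,0.002,0.004,-0.01,0.182,0],[-0.127,-0.311,0.002,0.004,-0.01,0.182,0]]}}

```text
clock: 4.07
ee_pos: [0.4673, 0.0872, 0.2481]
eef_rot: [3.118, -0.374, -0.005]
contact_force: [0.2, -1.0, -1.3]
finger_gap: 0.0109
```

```bash
python3 - <<'E'
from h import *
s=state();print(s['clock'],repr(s['ee_pos']),repr(s['eef_rot']))
im=snapshot('wrist')[:,:,::-1];cv2.imwrite('pics/w2full.png',im)
p=proj('wrist',[.555,.091,.072],s)[0];print(p)
a=np.clip(p.astype(int)-[100,75],0,None);print(a)
cv2.imwrite('pics/w2.png',cv2.resize(im[a[1]:a[1]+150,a[0]:a[0]+200],None,fx=4,fy=4,interpolation=cv2.INTER_CUBIC))
E
```

```text
4.0667 array([0.46727533, 0.08715853, 0.24806084]) array([ 3.11838632, -0.3743158 , -0.00511523])
[287.89398589  98.90812768]
[187  23]
```

View pics/w2.png

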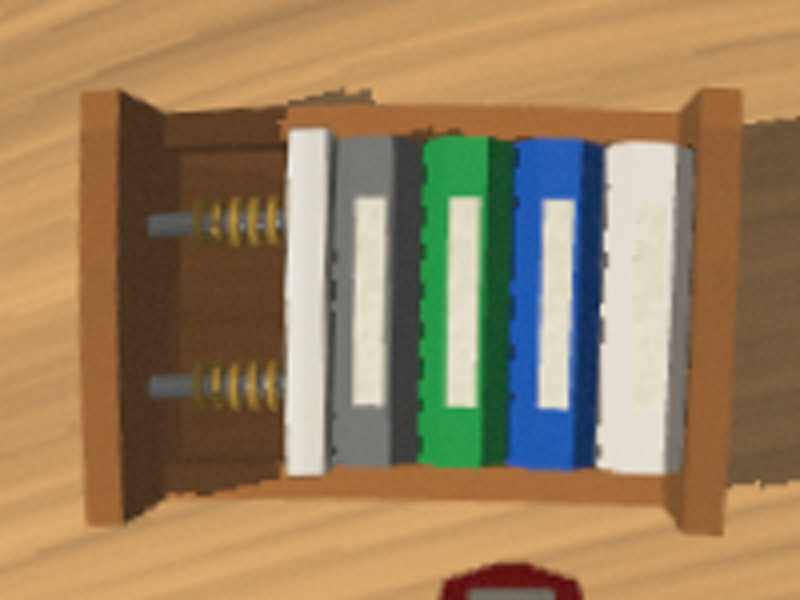

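```bash
python3 - <<'E'
from h import *
s=dict(ee_pos=np.array([0.46727533, 0.08715853, 0.24806084]),eef_rot=np.array([ 3.11838632, -0.3743158 , -0.00511523]))
def q(u,v,z):return px('wrist',187+u/4,23+v/4,z,s)
C={}
for n,z,pts in[('grey',.072,[(357,197),(387,197),(382,407),(351,406)]),('green',.072,[(449,197),(481,197),(477,409),(446,408)]),('blue',.072,[(545,200),(574,200),(570,410),(538,409)]),('-yw',.07,[(700,88),(742,90),(722,535),(683,532)]),('+yw',.07,[(80,93),(120,92),(122,523),(87,525)])]:
    P=np.array([q(*p,z) for p in pts]);c=P.mean(0);ax=(P[0]+P[1]-P[2]-P[3])/2;C[n]=c
    print(n,c,np.linalg.norm(ax),np.degrees(np.arctan2(ax[1],ax[0])))
d=C['+yw']-C['-yw'];print(np.linalg.norm(d),np.degrees(np.arctan2(d[1],d[0]))-90)
d=C['grey']-C['blue'];print(np.linalg.norm(d),np.degrees(np.arctan2(d[1],d[0]))-90)
d/=np.linalg.norm(d)
print('groove',(C['grey']+C['green'])/2, 'rackc',(C['+yw']+C['-yw'])/2, 'from walls', (C['+yw']+C['-yw'])/2+d*(-70+66)/1000)
print(R.from_rotvec(s['eef_rot']).as_matrix()[:,1:])
E
```

```text
grey [0.5575943  0.09887773 0.072     ] 0.05069214502765203 -15.89121903670265
green [0.55168421 0.07728963 0.072     ] 0.05099143090264659 -14.882312012838996
blue [0.54595809 0.05590709 0.072     ] 0.05052119225795738 -14.974584007653073
-yw [0.53627511 0.01936918 0.07      ] 0.10983914013637032 -15.086585834189679
+yw [0.57542776 0.16460243 0.07      ] 0.10942089849469058 -15.13102871021277
0.15041817912687835 -15.087390901787899
0.04451827765708198 -15.152000783064139
groove [0.55463926 0.08808368 0.072     ] rackc [0.55585144 0.09198581 0.07      ] from walls [0.55480591 0.08812486 0.07      ]
[[-2.36658292e-01 -3.33145231e-03]
 [-9.71592206e-01 -4.22969479e-04]
 [ 1.19937642e-03 -9.99994361e-01]]
```

```bash
cat >> h.py <<'E'
def ins(d,bias=.0007,off=None):
    "target TCP for foot at depth d below cassette tops"
    o=max(0,min(.011,(d-.0061)*.577)) if off is None else off
    y=np.array([np.sin(np.radians(15.1)),np.cos(np.radians(15.1))])
    return np.r_[np.array([.5549,.0880])+y*(o+bias),.072-d+.0909]
E
python3 - <<'E'
from h import *
print(move(ins(-.013),np.radians(-105.1)))
E
```

```text
(array([ 0.08340176, -0.02362682,  0.07230144]), array([0.00130243, 0.00150539, 0.02233769]))
```

>>> {"op": "arm_command", "data": {"commands": [[0.04,-0.012,0.0,0.001,0.002,0.022,0],[0.075,-0.02,0.01,0.001,0.002,0.022,0],[0.083,-0.024,0.035,0.001,0.002,0.022,0],[0.083,-0.024,0.055,0.001,0.002,0.022,0],[0.083,-0.024,0.068,0.001,0.002,0.022,0],[0.083,-0.024,0.072,0.001,0.002,0.022,0],[0.083,-0.024,0.072,0.001,0.002,0.022,0],[0.083,-0.024,0.072,0.001,0.002,0.022,0]]}}

```text
clock: 4.78
ee_pos: [0.5554, 0.088, 0.1761]
eef_rot: [3.114, -0.415, 0.001]
contact_force: [0.3, 0.4, -0.8]
finger_gap: 0.0109
```

```bash
python3 - <<'E'
from h import *
s=state();print(s['clock'],s['ee_pos'],s['contact_force'],s['moment'])
for d in(-.013,.004,.006):print(d,move(ins(d),np.radians(-105.1)))
im=snapshot('wrist')[:,:,::-1]
cv2.imwrite('pics/w3.png',cv2.resize(im[80:330,190:440],None,fx=2.3,fy=2.3,interpolation=cv2.INTER_CUBIC))
E
```

```text
4.7833 [0.55538114 0.08801269 0.17614372] [ 0.3458979   0.44670057 -0.80686463] [-0.00712344 -0.07933053  0.03257124]
-0.013 (array([-0.00046208, -0.00056196,  0.00024313]), array([ 0.00040846, -0.00076879, -0.00119279]))
0.004 (array([-0.00047515, -0.0005689 ,  0.01724313]), array([ 0.00040846, -0.00076879, -0.00119279]))
0.006 (array([-0.00047669, -0.00056971,  0.01924313]), array([ 0.00040846, -0.00076879, -0.00119279]))
```

View pics/w3.png

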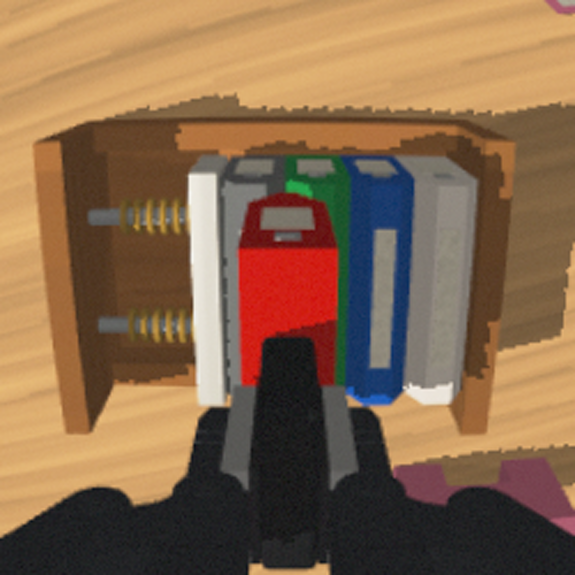

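>>> {"op": "arm_command", "data": {"commands": [[-0.0005,-0.0006,0.006,0,-0.001,-0.001,0],[-0.0005,-0.0006,0.012,0,-0.001,-0.001,0],[-0.0005,-0.0006,0.016,0,-0.001,-0.001,0],[-0.0005,-0.0006,0.018,0,-0.001,-0.001,0],[-0.0005,-0.0006,0.019,0,-0.001,-0.001,0],[-0.0005,-0.0006,0.019,0,-0.001,-0.001,0]]}}

```text
clock: 5.33
ee_pos: [0.5552, 0.089, 0.1575]
eef_rot: [3.114, -0.412, 0.001]
contact_force: [-0.2, -0.0, -1.0]
finger_gap: 0.011
```

```bash
cat > p.py <<'E'
from h import *
import sys
s=state();print(s['clock'],s['ee_pos'],'foot',s['ee_pos'][2]-.0909,s['contact_force'],s['moment'],s['finger_gap'])
for d in map(float,sys.argv[1:]):
    t,w=move(ins(d),np.radians(-105.1));print(d,t.round(4),w.round(4))
E
python3 p.py .006 .008 .012 .016 .02
```

```text
5.3333 [0.55516985 0.08904644 0.15753392] foot 0.0666339232040817 [-0.23791028 -0.02064506 -0.97898522] [ 0.07811522  0.01249268 -0.02473835] 0.011024884944251816
0.006 [0.     0.0004 0.0006] [ 0.0002 -0.0006  0.0004]
0.008 [ 0.     -0.0007  0.0026] [ 0.0002 -0.0006  0.0004]
0.012 [ 0.     -0.003   0.0066] [ 0.0002 -0.0006  0.0004]
0.016 [ 0.     -0.0053  0.0106] [ 0.0002 -0.0006  0.0004]
0.02 [ 0.     -0.0076  0.0146] [ 0.0002 -0.0006  0.0004]
```

>>> {"op": "arm_command", "data": {"commands": [[0,0.0,0.001,0,-0.0006,0,0],[0,-0.0004,0.002,0,-0.0006,0,0],[0,-0.001,0.003,0,-0.0006,0,0],[0,-0.0015,0.004,0,-0.0006,0,0],[0,-0.002,0.005,0,-0.0006,0,0],[0,-0.002,0.005,0,-0.0006,0,0]]}}

```text
clock: 5.83
ee_pos: [0.5567, 0.0903, 0.1541]
eef_rot: [3.113, -0.411, 0.004]
contact_force: [-0.6, -2.3, 7.4]
finger_gap: 0.0112
```

```bash
python3 p.py .008 .01 .012 .014 .016 .02
```

```text
5.8333 [0.55665547 0.09032594 0.15407049] foot 0.06317048728083229 [-0.62706512 -2.32745188  7.35984649] [-0.53251572  0.24162636 -0.05369392] 0.011175480310985435
0.008 [-0.0011  0.0009 -0.0008] [ 0.0011 -0.0029  0.0011]
0.01 [-0.0011 -0.0002  0.0012] [ 0.0011 -0.0029  0.0011]
0.012 [-0.0011 -0.0014  0.0032] [ 0.0011 -0.0029  0.0011]
0.014 [-0.0011 -0.0026  0.0052] [ 0.0011 -0.0029  0.0011]
0.016 [-0.0011 -0.0037  0.0072] [ 0.0011 -0.0029  0.0011]
0.02 [-0.0011 -0.006   0.0112] [ 0.0011 -0.0029  0.0011]
```

>>> {"op": "arm_command", "data": {"commands": [[-0.0011,-0.0007,0.002,0.001,-0.003,0.001,0],[-0.0011,-0.0014,0.0032,0.001,-0.003,0.001,0],[-0.0011,-0.002,0.0044,0.001,-0.003,0.001,0],[-0.0011,-0.0026,0.0055,0.001,-0.003,0.001,0],[-0.0011,-0.0032,0.0066,0.001,-0.003,0.001,0],[-0.0011,-0.0032,0.0066,0.001,-0.003,0.001,0]]}}

```text
clock: 6.33
ee_pos: [0.5579, 0.0929, 0.1493]
eef_rot: [3.113, -0.411, 0.006]
contact_force: [0.1, -1.8, 6.2]
finger_gap: 0.0111
```

```bash
python3 p.py .01 .012 .014 .016 .02 .022 .025
```

```text
6.3333 [0.55791418 0.09288434 0.14932453] foot 0.058424532105307306 [ 0.07669583 -1.79726267  6.22392758] [-0.66718219  0.26715379 -0.02875369] 0.011129465548482752
0.01 [-0.0016  0.0026 -0.0036] [ 0.0009 -0.0041  0.0009]
0.012 [-0.0016  0.0014 -0.0016] [ 0.0009 -0.0041  0.0009]
0.014 [-0.0016  0.0002  0.0004] [ 0.0009 -0.0041  0.0009]
0.016 [-0.0016 -0.0009  0.0024] [ 0.0009 -0.0041  0.0009]
0.02 [-0.0017 -0.0032  0.0064] [ 0.0009 -0.0041  0.0009]
0.022 [-0.0017 -0.0044  0.0084] [ 0.0009 -0.0041  0.0009]
0.025 [-0.0017 -0.0061  0.0114] [ 0.0009 -0.0041  0.0009]
```

>>> {"op": "arm_command", "data": {"commands": [[-0.001,-0.0006,0.002,0.001,-0.006,0.001,0],[-0.002,-0.0012,0.003,0.001,-0.006,0.001,0],[-0.003,-0.0018,0.004,0.001,-0.006,0.001,0],[-0.003,-0.0024,0.005,0.001,-0.006,0.001,0],[-0.003,-0.003,0.006,0.001,-0.006,0.001,0],[-0.003,-0.0036,0.007,0.001,-0.006,0.001,0],[-0.003,-0.0036,0.007,0.001,-0.006,0.001,0]]}}

```text
clock: 6.92
ee_pos: [0.5578, 0.096, 0.1442]
eef_rot: [3.113, -0.411, 0.005]
contact_force: [-0.6, -4.3, 7.6]
finger_gap: 0.0113
```

```bash
python3 p.py .016 .02 .022 .025 .028 .03
```

```text
6.9167 [0.55775179 0.09601627 0.144247  ] foot 0.05334699635741909 [-0.59752267 -4.29420858  7.58966074] [-0.81734792  0.13397327 -0.02650362] 0.011317207503094923
0.016 [-0.0007  0.0021 -0.0027] [ 0.001  -0.0031  0.001 ]
0.02 [-0.0007 -0.0002  0.0013] [ 0.001  -0.0031  0.001 ]
0.022 [-0.0007 -0.0014  0.0033] [ 0.001  -0.0031  0.001 ]
0.025 [-0.0007 -0.0031  0.0063] [ 0.001  -0.0031  0.001 ]
0.028 [-0.0007 -0.0032  0.0093] [ 0.001  -0.0031  0.001 ]
0.03 [-0.0007 -0.0032  0.0113] [ 0.001  -0.0031  0.001 ]
```

>>> {"op": "arm_command", "data": {"commands": [[-0.0015,-0.0004,0.002,0.001,-0.005,0.001,0],[-0.0015,-0.0008,0.003,0.001,-0.005,0.001,0],[-0.0015,-0.0014,0.004,0.001,-0.005,0.001,0],[-0.0015,-0.002,0.005,0.001,-0.005,0.001,0],[-0.0015,-0.0024,0.006,0.001,-0.005,0.001,0],[-0.0015,-0.0028,0.007,0.001,-0.005,0.001,0],[-0.0015,-0.003,0.008,0.001,-0.005,0.001,0],[-0.0015,-0.003,0.008,0.001,-0.005,0.001,0]]}}

```text
clock: 7.58
ee_pos: [0.5591, 0.0987, 0.1386]
eef_rot: [3.114, -0.412, 0.005]
contact_force: [-0.6, -1.4, 9.8]
finger_gap: 0.0112
```

```bash
python3 p.py .022 .025 .028 .03 .04
```

```text
7.5833 [0.55909968 0.09872198 0.13862195] foot 0.04772194682580279 [-0.6105335  -1.42152047  9.79480348] [-0.43722832  0.16360827 -0.01517293] 0.01121109313172308
0.022 [-0.0013  0.0016 -0.0023] [-0.0002 -0.0034  0.0005]
0.025 [-0.0013 -0.0002  0.0007] [-0.0002 -0.0034  0.0005]
0.028 [-0.0013 -0.0003  0.0037] [-0.0002 -0.0034  0.0005]
0.03 [-0.0013 -0.0003  0.0057] [-0.0002 -0.0034  0.0005]
0.04 [-0.0013 -0.0003  0.0157] [-0.0002 -0.0034  0.0005]
```

>>> {"op": "arm_command", "data": {"commands": [[-0.0015,-0.0003,0.002,0,-0.005,0,0],[-0.002,-0.0006,0.003,0,-0.005,0,0],[-0.002,-0.0006,0.004,0,-0.005,0,0],[-0.002,-0.0006,0.005,0,-0.005,0,0],[-0.002,-0.0006,0.006,0,-0.005,0,0],[-0.002,-0.0006,0.007,0,-0.005,0,0],[-0.002,-0.0006,0.008,0,-0.005,0,0]]}}

```text
clock: 8.17
ee_pos: [0.5575, 0.0997, 0.1305]
eef_rot: [-3.114, 0.412, 0.002]
contact_force: [-0.1, -2.1, 1.8]
finger_gap: 0.0115
```

```bash
python3 p.py .025 .03 .04 .045
```

```text
8.1667 [0.55754601 0.09969806 0.13051127] foot 0.0396112735821358 [-0.08112799 -2.1476056   1.76610602] [-0.39447869 -0.05642567  0.02778957] 0.011458003558262861
0.025 [ 0.0005  0.0004 -0.0074] [-0.0001  0.0012  0.0006]
0.03 [ 0.0005  0.0003 -0.0024] [-0.0001  0.0012  0.0006]
0.04 [0.0005 0.0003 0.0076] [-0.0001  0.0012  0.0006]
0.045 [0.0005 0.0003 0.0126] [-0.0001  0.0012  0.0006]
```

>>> {"op": "arm_command", "data": {"commands": [[0,0.0002,0.002,0,0,0,0],[0,0.0002,0.004,0,0,0,0],[0,0.0002,0.006,0,0,0,0],[0,0.0002,0.008,0,0,0,0],[0,0.0002,0.0095,0,0,0,0],[0,0.0002,0.0095,0,0,0,0]]}}

```text
clock: 8.67
ee_pos: [0.5572, 0.0998, 0.1204]
eef_rot: [-3.114, 0.412, 0.003]
contact_force: [-0.1, -0.3, -1.2]
finger_gap: 0.0108
```

```bash
python3 p.py .04 .045
```

```text
8.6667 [0.55717841 0.09976697 0.12038325] foot 0.02948324977384742 [-0.10798517 -0.25444612 -1.22814374] [ 0.04672956 -0.12871626 -0.01142855] 0.010844575636943422
0.04 [ 0.0009  0.0003 -0.0025] [-0.0003  0.0021  0.0005]
0.045 [0.0009 0.0003 0.0025] [-0.0003  0.0021  0.0005]
```

>>> {"op": "arm_command", "data": {"commands": [[0,0,0.0005,0,0.001,0,0],[0,0,0.001,0,0.001,0,0],[0,0,0.0015,0,0.001,0,0],[0,0,0.002,0,0.001,0,0],[0,0,0.0025,0,0.001,0,0]]}}

```text
clock: 9.08
ee_pos: [0.5572, 0.0998, 0.118]
eef_rot: [-3.114, 0.412, 0.002]
contact_force: [0.3, 0.7, 1.5]
finger_gap: 0.011
```

>>> {"op": "arm_command", "data": {"commands": [[0,0,0.0005,0,0,0,0],[0,0,0.001,0,0,0,0],[0,0,0.0015,0,0,0,0],[0,0,0.002,0,0,0,0],[0,0,0.0025,0,0,0,0]]}}

```text
clock: 9.5
ee_pos: [0.5574, 0.0998, 0.1171]
eef_rot: [-3.114, 0.412, 0.0]
contact_force: [-4.4, 0.5, 16.6]
finger_gap: 0.0112
```

>>> {"op": "arm_command", "data": {"commands": [[0,0,0.001,0,0,0,0],[0,0,0.001,0,0,0,0],[0,0,0.001,0,0,0,0],[0,0,0.001,0,0,0,0]]}}

```text
clock: 9.83
ee_pos: [0.5573, 0.0998, 0.1172]
eef_rot: [-3.114, 0.412, 0.0]
contact_force: [-0.8, -0.1, 10.2]
finger_gap: 0.011
```

```bash
python3 p.py .045 .046
```

```text
9.8333 [0.5572938  0.09979824 0.11719539] foot 0.026295392629788986 [-0.84094684 -0.14524108 10.24629811] [-0.03504841  0.4913706  -0.00622914] 0.011005623566914445
0.045 [ 0.0008  0.0003 -0.0007] [-0.0004  0.0002  0.0006]
0.046 [0.0008 0.0003 0.0003] [-0.0004  0.0002  0.0006]
```

>>> {"op": "arm_command", "data": {"commands": [[0,0,0.0004,0,0,0,0],[0,0,0.0002,0,0,0,0.012],[0,0,0.0,0,0,0,0.016],[0,0,0.0,0,0,0,0.024],[0,0,0.0,0,0,0,0.035],[0,0,0.0,0,0,0,0.045],[0,0,0.0,0,0,0,0.05],[0,0,0.0,0,0,0,0.05]]}}

```text
clock: 10.5
ee_pos: [0.5572, 0.0998, 0.1171]
eef_rot: [-3.114, 0.412, 0.001]
contact_force: [0.6, -0.4, 1.6]
finger_gap: 0.0498
```

Released; back straight up.

>>> {"op": "arm_command", "data": {"commands": [[0,0,-0.01,0,0,0,0.05],[0,0,-0.03,0,0,0,0.05],[0,0,-0.06,0,0,0,0.05],[0,0,-0.09,0,0,0,0.05],[-0.03,0,-0.12,0,0,0,0.05],[-0.06,0,-0.13,0,0,0,0.05],[-0.06,0,-0.13,0,0,0,0.05],[-0.06,0,-0.13,0,0,0,0.05]]}}

```text
clock: 11.17
ee_pos: [0.4983, 0.1158, 0.2488]
eef_rot: [-3.114, 0.41, -0.003]
contact_force: [0.4, 0.1, -0.0]
finger_gap: 0.05
```

```bash
python3 - <<'E'
from h import *
s=state();print(s['clock'],repr(s['ee_pos']),repr(s['eef_rot']),s['contact_force'])
im=snapshot('wrist')[:,:,::-1];cv2.imwrite('pics/w4full.png',im)
p=proj('wrist',[.555,.091,.072],s)[0];a=np.clip(p.astype(int)-[100,75],0,None);print(a)
w=cv2.resize(im[a[1]:a[1]+150,a[0]:a[0]+200],None,fx=4,fy=4,interpolation=cv2.INTER_CUBIC)
cv2.imwrite('pics/w4.png',w)
im=snapshot('side')[:,:,::-1]
cv2.imwrite('pics/s4.png',cv2.resize(im[160:320,220:440],None,fx=3.5,fy=3.5,interpolation=cv2.INTER_CUBIC))
E
```

```text
11.1667 array([0.49832404, 0.11578013, 0.24882684]) array([-3.11403375e+00,  4.09986991e-01, -2.97773801e-03]) [ 0.40298067  0.11251231 -0.00337273]
[223  48]
```

View pics/w4.png

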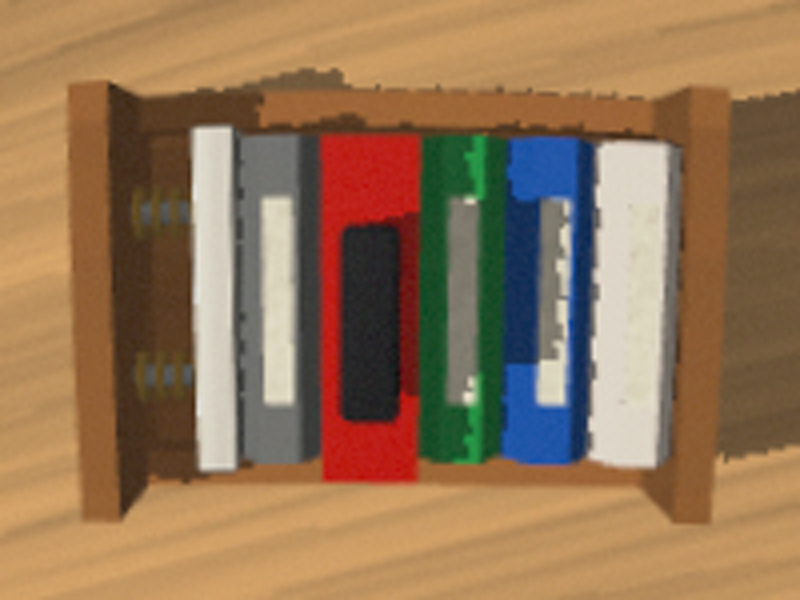

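View pics/s4.png

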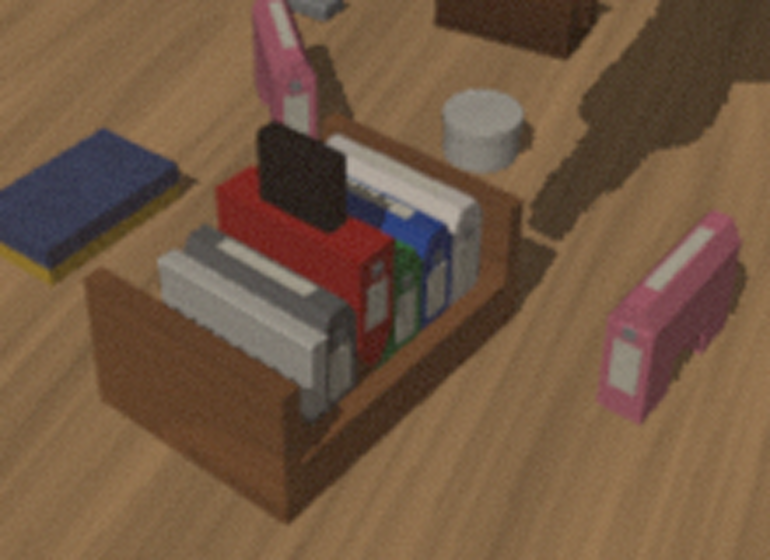

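```bash
python3 - <<'E'
from h import *
s=dict(ee_pos=np.array([0.49832404, 0.11578013, 0.24882684]),eef_rot=np.array([-3.11403375e+00,4.09986991e-01,-2.97773801e-03]))
q=lambda u,v,z:px('wrist',223+u/4,48+v/4,z,s)
yd=np.array([.2605,.9655]);rc=np.array([.55585,.09199])
for n,z,pts in[('grey',.072,[(263,197),(293,197),(295,405),(264,405)]),('red',.0883,[(320,135),(419,135),(417,481),(322,481)]),('tab',.1243,[(343,227),(398,226),(397,420),(342,420)]),('green',.072,[(449,198),(480,198),(475,404),(446,403)])]:
    P=np.array([q(*p,z) for p in pts]);c=P.mean(0);ax=(P[0]+P[1]-P[2]-P[3])/2
    print(n,'rack y',(c[:2]-rc)@yd,np.linalg.norm(ax),np.degrees(np.arctan2(ax[1],ax[0])))
from cell import workorder
print(workorder.job_done())
E
```

```text
grey rack y 0.028789727801347073 0.05064857910309815 -15.248410822301148
red rack y 0.006960876693250122 0.07995329807440021 -15.018371798576412
tab rack y 0.006827598675595568 0.03890513013560125 -15.3064740500688
green rack y -0.015367286278444359 0.05004146213541189 -15.469058538627074
the job is handed in; nothing more can be done
None
```

I took the red cassette from the stand by its tab, wedged it into the groove between green and grey, and slid it down to the stop bar. I held it there at about 10 N, released it, backed off and handed the job in at about 11 s. No verdict was reported.

**Final checks:**
- **Position:** From the wrist image, red sits 22.3 mm to the +y side of green. Grey is at y = 28.8 mm in the rack frame, inside the 23–35 mm window.
- **Alignment:** Red is in line with the rack to within about 0.1°. Its top and tab centres agree to 0.1 mm, so it stands upright.
- **Height:** Red's foot stopped hard about 16 mm above the rack floor, below the 19 mm limit. This height comes from the arm position, not from an image.
- **Surroundings:** In the side view the other cassettes stand upright, and the block and tin look undisturbed. The loupe is only partly in that view and I did not measure it.

**Above target:** When red met the bar, the force briefly read about 17 N, above the intended 10 N but under the 25 N limit. I eased it to 10 N before letting go.

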